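# Fit the die collar on the clay extruder and hold it home

## Task

Pick up the blue knurled die collar with a gentle grip (25 N at most), set it upright over the extruder's nozzle and, pressing only lightly, turn it until the hidden keyways inside it drop over the nozzle's three pins. Then push it fully home against the sprung seal and finish while still holding it pressed down there, for it springs up if let go. Leave the plaster mould, the wooden rib and the small pot where they are.

Things in the scene. Friction and masses are not known exactly. Their poses are not given: they have to be found in the camera images.
- die_collar: Loose blue knurled cap-shaped collar, 58 mm in diameter, 40 mm tall, 0.08 to 0.17 kg, upright on the table: closed silvery top with a black star, open underneath. Origin: centre of its underside; z up its axis. Bore 41 mm, 36 mm deep, with three hidden straight keyways, 120 degrees apart, 11 mm wide, open below, up the whole bore. Where they lie about the axis is not told: it differs from the pins by a random angle.
- extruder: Extruder barrel standing upright, fixed to the table: grey foot 100 x 100 x 10 mm, aluminium barrel 56 mm in diameter, 60 mm high. Origin: on its axis at table height; z up. A steel nozzle, 38 mm in diameter, stands on the same axis up to 95 mm above the table, its last 9 mm tapering to 24 mm. Its yaw says nothing of the pins' direction.
- pin_level (a point): On the extruder's axis, 76.5 mm above the table: level of the tops of three brass pins, 5 x 5 mm, 120 degrees apart, that stick out of the nozzle to 25 mm from the axis in unreported directions. The collar's underside rests there, 16.5 mm above home; pressed lightly and turned either way, by 120 degrees at most, it drops over the pins within about 6 degrees of alignment.
- barrel_rim (a point): On the extruder's axis at the height of the barrel's rim, 60 mm above the table, z up: where the centre of the collar's underside lies when fully home.
- seal (a joint): Black sprung seal sleeve, 51 mm in diameter, round the foot of the nozzle: 0 when it stands 6 mm proud of the barrel's rim, 0.006 m when pushed level with the rim (collar fully home). It pushes up with 3.6 N at 0 and 7.2 N at 0.006, and lifts the collar again if it is let go.
- sprig_mould: Plaster sprig mould, 62 x 51 x 24 mm block, loose; origin: centre of its underside. Leave alone.
- wood_rib: Flat wooden rib, 44 x 110 x 8 mm, loose; origin: centre of its underside. Leave alone.
- small_pot: Small pale pot, 76 mm in diameter, 70 mm tall, loose; origin: centre of its underside. Leave alone.
Not all that is in view belongs to the job. What is shaped like the die_collar but yellow is not meant.

How it is judged:
On the way, in this order (a step that is already met when the one before it is completed fails the run):
1. the collar is held clear of the table (height (world z) of die_collar above 0.03 m and contact force between the fingers and die_collar above 0.5 N), for 0.2 s.
2. the collar stands upright round the nozzle, on the pins or lower (z of die_collar in the frame of barrel_rim below 0.022 m and horizontal distance between die_collar and barrel_rim below 0.005 m and angle between die_collar's own z axis and vertical below 0.15 rad), for 0.1 s.
At the end, for the whole second after the job is handed in: The collar's underside is within 2 mm of the barrel's rim, the seal is pushed in by more than 4 mm, the collar is within 4 mm of the axis, within 0.08 rad of upright and at rest, and the gripper is still holding it down (z of die_collar in the frame of barrel_rim below 0.002 m and value of joint seal above 0.004 m and horizontal distance between die_collar and barrel_rim below 0.004 m and angle between die_collar's own z axis and vertical below 0.08 rad and linear speed of die_collar below 0.02 m/s and contact force between the fingers and die_collar above 1 N); the arm keeps its last pose, push and grip.
It fails at once if the fingers press on the collar with more than 60 N, both fingers together (contact force between the fingers and die_collar above 60 N).
It fails at once if the collar is pressed on the nozzle and its pins with more than 40 N (contact force between die_collar and nozzle above 40 N).
It fails at once if the mould is disturbed (distance of sprig_mould from where it was at the start of the episode above 0.02 m).
It fails at once if the rib is disturbed (distance of wood_rib from where it was at the start of the episode above 0.02 m).
It fails at once if the pot is disturbed (distance of small_pot from where it was at the start of the episode above 0.02 m).
It also fails if it takes over 61 s, if anything falls off the work surface, if the arm or the gripper's body presses on something with over 40 N, if the wrist force passes 120 N, or if a joint passes its speed limit or range.

## Robot

A 6-joint arm with a two-finger parallel gripper is mounted at the origin on the work surface; the furniture and walls round the work are solid. World frame = base frame: x ahead of the robot, y to its left, z up, the work surface at z = 0. Lengths are in m, angles in rad, forces in N, time in s.
With the tool pointing down it reaches from about 0.375 to 0.9 m from the base axis. Payload 3.1 kg.
Tool frame: the origin (TCP) lies on the centre line of the jaws, within the pads' length; the fingertips stand 25 mm ahead of it and the grasp point (between the pads) lies 6 mm ahead of it (robot.nose_length is the y of the fingertips in the tool frame, in m); y points along the fingers, z is the direction in which the jaws open and shut, and the axes are right-handed (so a half turn about y gives the same grasp; the last joint's range is limited). The gripper opens to 87 mm and grips with 3 to 60 N. Pads are 19 mm wide; open, the fingers measure 117 mm over their backs; the gripper's body (75 mm by 190 mm) begins 51 mm behind the grasp point.
Start: joints at [-1.357, 0.527, 1.433, -0, 1.181, -0.178], TCP at [0.239, -0.577, 0.248] pointing down, gripper open.
Joint ranges: [-3.08, 3.08], [-0.75, 2.2], [0.22, 2.44], [-1.43, 4.57], [0, 2.65], [-2.85, 2.85]. Speed limits (rad/s): [2.79, 2.79, 3.14, 3.14, 3.14, 3.14].

## Interface

Orientations are given as a unit quaternion [x, y, z, w].
In Python, from rig import robot, eyes, ticket gives the robot as it stands.
- The arm moves only by the tool play_rows, never from a script. Its argument "series" is a list of rows, each a list of 7 numbers: the opening, from 0 (shut) to 1 (fully open), then the shift along the tool's x, y, z scaled (see below), then the turn, a rotation vector about the tool's x, y, z scaled (see below). In form: [[claw, dx, dy, dz, ax, ay, az], ...]. A call has 1 to 12 rows; each row shifts and turns the commanded pose from where the row before left it, along the tool's axes as they then stand; what a row does not reach is not made up. The controller multiplies each number of a shift by 100 mm and each number of a turn by 180 degrees. A row lasts 1/12 s, in which the tool goes at most 41.7 mm and 7.16 degrees, less where a joint would pass 70% of its speed; a pose out of reach is approached as far as the arm can. A call with a number of a shift or a turn outside -1 to 1 is refused whole. A call with a gripper value outside its range is refused whole. The fingers move at their own pace and stop on an object; "grip_force" is the grip in N (left out, the last holds). Time passes only in rows, so rows that do not move let the fingers close. It gives the time, the measured TCP pose, the force and the opening at its end, in the units of the state.
- robot.get_obs(): the state, without advancing time (a new reading comes with each control period).
- eyes.camera(name): name is "scene" or "top" or "wrist"; returns the picture (384x512x3 uint8, red, green, blue); there is no depth.
- eyes.camera_params(name): a dict with "K" (3x3 intrinsics, pixels), "rvec" (rotation vector, rad) and "tvec" (3), from world to camera coordinates, as OpenCV has them. Camera axes: x right, y down, z forward; pixel columns grow to the right and rows downward; lengths in m; the calibration is good to about 2 mm. A picture is of the moment at which its call begins: read the wrist's pose just before it. camera_params takes no time and is no camera call; for the wrist camera it gives the pose at the moment of the call.
- ticket.hand_in(): hands the job in, once; it reports no verdict.
The state is a dict: "time": time; "q": joint angles; "joint_velocities": joint speeds; "joint_torque": joint torques, N m; "position": TCP position; "tool_rot": TCP orientation; "ft_force": force on the tool from outside, world axes, zero at the start; "moment": the same for the moment, N m; "grip_width": finger opening in m.
Only numpy, scipy, OpenCV 4.12 (cv2) and the standard library are available. Lean on these libraries where they do the work, as an engineer would, in place of code of your own. Each camera call takes 0.05 s, during which the arm holds its last target.

## Working session

There is one attempt and no reset: what is moved stays moved. The work goes in short steps, Python scripts to look and compute and a tool call to move; the robot and the scene stay as the last step left them, time stands still between calls to the robot, and variables do not carry over. Pictures are saved under pics/ and viewed, and the job is handed in when it is done.

Besides the shell and the picture viewer there is one more tool, called after ">>>" by a JSON object that holds its "name" and its "arguments", one argument or row to a line. play_rows: Moves the arm, as the interface text tells. Its arguments: {"type":"object","properties":{"series":{"type":"array","items":{"type":"array","items":{"type":"number"}}},"grip_force":{"type":"number"}},"required":["series"]}

```bash
ls -la; mkdir -p pics; python3 - <<'E'
from rig import robot, eyes, ticket
import cv2
print(robot.get_obs()); print(robot.nose_length)
for n in ("scene","top","wrist"):
    p=eyes.camera_params(n); print(n,p)
    cv2.imwrite(f"pics/{n}0.png",eyes.camera(n)[:,:,::-1])
E
```

```text
total 12
drwxr-xr-x  3 agent agent 4096 Dec  7 00:17 .
drwxr-xr-x 23 root  root  4096 Dec  7 00:17 ..
drwxr-xr-x  2 agent agent 4096 Dec  7 00:17 pics
{'time': 0.0, 'q': array([-1.35645272e+00,  5.28495490e-01,  1.43390179e+00, -1.33774370e-06,
        1.18138563e+00, -1.78502582e-01]), 'joint_velocities': array([-0.00035535,  0.00046304, -0.00037001, -0.00056878, -0.00067526,
        0.00153174]), 'joint_torque': array([-6.63575083e-04, -4.40047753e+01, -1.76594585e+01,  6.33482030e-02,
        5.81541855e-02, -1.56909950e-04]), 'position': array([ 0.23914094, -0.57670578,  0.24655372]), 'tool_rot': array([-0.13801511,  0.69428356, -0.69273508,  0.13798648]), 'ft_force': array([-0.61328837, -0.02579855, -0.80015929]), 'moment': array([ 0.00683286, -0.03533893, -0.02706793]), 'grip_width': 0.08715976231096739}
0.025
scene {'K': array([[363.35338779,   0.        , 259.4414515 ],
       [  0.        , 363.35338779, 190.31657725],
       [  0.        ,   0.        ,   1.        ]]), 'rvec': array([ 0.62260319, -2.48562191,  1.37995847]), 'tvec': array([0.56896146, 0.16958968, 0.9175976 ])}
top {'K': array([[409.62654582,   0.        , 256.26102159],
       [  0.        , 409.62654582, 183.91346966],
       [  0.        ,   0.        ,   1.        ]]), 'rvec': array([ 2.20366721, -2.18230178,  0.05979067]), 'tvec': array([0.08059762, 0.57584478, 0.96973225])}
wrist {'K': array([[290.8003657 ,   0.        , 256.50175083],
       [  0.        , 290.8003657 , 190.16310569],
       [  0.        ,   0.        ,   1.        ]]), 'rvec': array([-2.39738489,  1.5993684 ,  0.24599906]), 'tvec': array([-0.62405382, -0.03822951,  0.39279699])}
```

View pics/scene0.png

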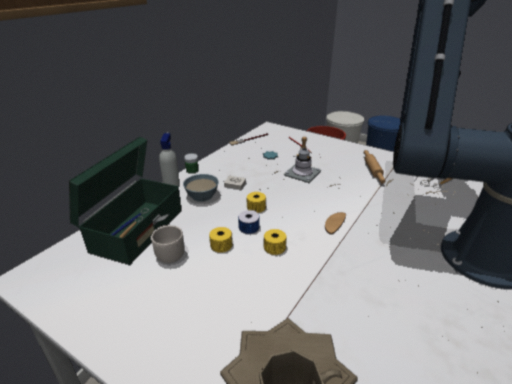

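View pics/top0.png

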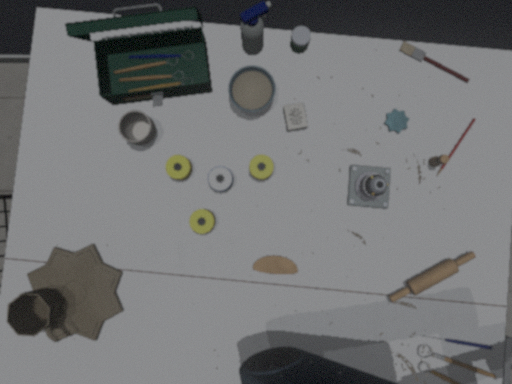

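View pics/wrist0.png

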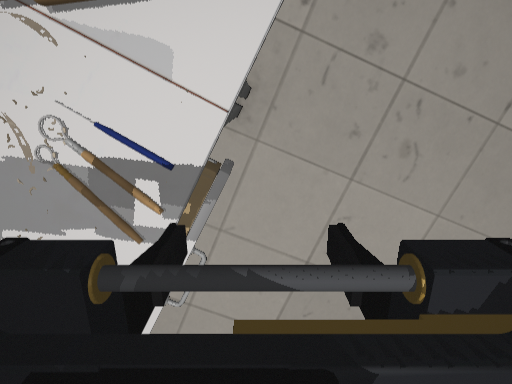

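The blue collar could be confused with these:
- **Yellow look-alikes:** top image (178,167), (262,167) and (202,222).
- **Blue spray nozzle:** top image (255,12).
- **Blue cup:** scene image (390,130).

The blue body with a silvery top is at top (220,179) and scene (249,221). I'll check it in a close crop and measure it.

```bash
cat > h.py <<'E'
import numpy as np, cv2
from rig import robot, eyes, ticket
from scipy.spatial.transform import Rotation as R
def ray(p,uv):
    Rm=R.from_rotvec(p["rvec"]).as_matrix(); c=-Rm.T@p["tvec"]
    d=Rm.T@np.linalg.inv(p["K"])@np.array([uv[0],uv[1],1.]); return c,d
def onz(p,uv,z):
    c,d=ray(p,uv); return c+d*(z-c[2])/d[2]
def proj(p,X):
    return cv2.projectPoints(np.array([X],float),p["rvec"],p["tvec"],p["K"],None)[0].reshape(-1)
E
python3 - <<'E'
from h import *
t=cv2.imread("pics/top0.png"); s=cv2.imread("pics/scene0.png")
a=cv2.resize(t[140:240,150:290],None,fx=5,fy=5,interpolation=cv2.INTER_CUBIC)
b=cv2.resize(t[150:220,335:405],None,fx=7,fy=7,interpolation=cv2.INTER_CUBIC)
c=cv2.resize(s[180:260,200:300],None,fx=6,fy=6,interpolation=cv2.INTER_CUBIC)
d=cv2.resize(s[125:190,270:335],None,fx=8,fy=8,interpolation=cv2.INTER_CUBIC)
for n,i in zip("abcd",(a,b,c,d)): print(i.shape); cv2.imwrite(f"pics/crop_{n}.png",i)
p=eyes.camera_params("top")
for uv in [(220,179),(178,167),(262,167),(202,222)]: print(uv,onz(p,uv,.04))
print(onz(p,(376,185),.095), onz(p,(370,187),.01))
E
```

```text
(500, 700, 3)
(490, 490, 3)
(480, 600, 3)
(520, 520, 3)
(220, 179) [0.58443174 0.17146908 0.04      ]
(178, 167) [0.6117668  0.27071164 0.04      ]
(262, 167) [0.61368562 0.07306564 0.04      ]
(202, 222) [0.48338166 0.21203529 0.04      ]
[ 0.57082741 -0.17879163  0.095     ] [ 0.57055941 -0.18903678  0.01      ]
```

View pics/crop_a.png

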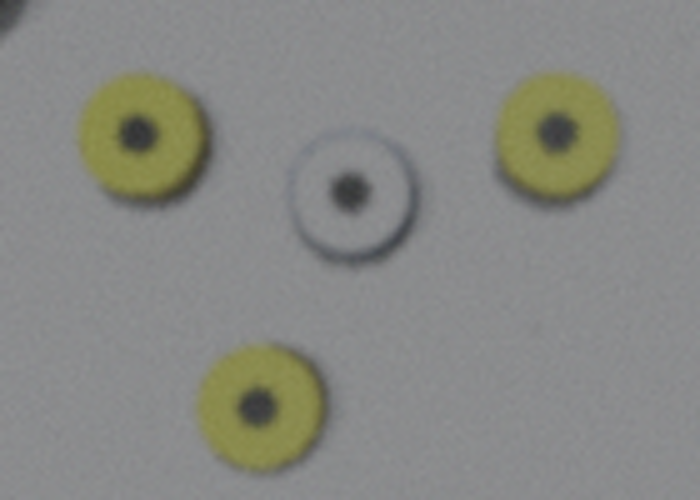

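View pics/crop_b.png

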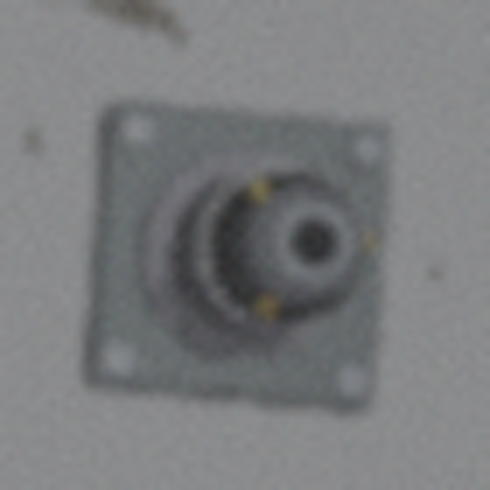

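View pics/crop_c.png

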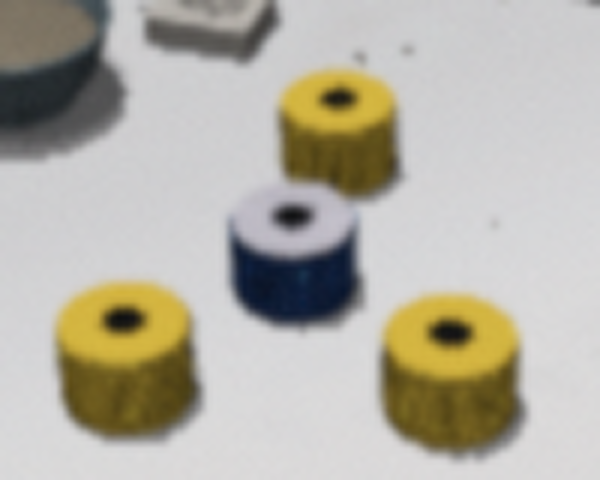

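View pics/crop_d.png

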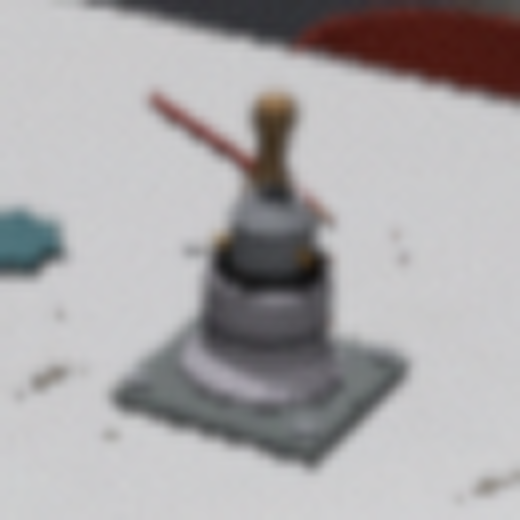

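```bash
python3 - <<'E'
from h import *
t=cv2.imread("pics/top0.png"); s=cv2.imread("pics/scene0.png")
pt=eyes.camera_params("top");ps=eyes.camera_params("scene")
def cen(img,box,f):
    x0,y0,x1,y1=box; c=img[y0:y1,x0:x1]; m=f(c.astype(int)).astype(np.uint8)
    n,l,st,ce=cv2.connectedComponentsWithStats(m); 
    return [(st[i,4],ce[i]+[x0,y0]) for i in range(1,n)]
print("top star",cen(t,(208,166,232,192),lambda c:c.sum(2)<330))
print("scene star",cen(s,(238,209,260,222),lambda c:c.sum(2)<250))
br=lambda c:(c[:,:,2]-c[:,:,0]>30)
pins=cen(t,(335,150,405,220),br); print(pins)
P=[onz(pt,c,.074)[:2] for a,c in pins if a>1]; print(np.array(P))
def circ(a,b,c):
    A=2*np.array([b-a,c-a]); return np.linalg.solve(A,[b@b-a@a,c@c-a@a])
if len(P)==3:
    o=circ(*P); print("axis",o,[np.linalg.norm(q-o) for q in P],[np.degrees(np.arctan2(*(q-o)[::-1])) for q in P])
o=robot.get_obs(); M=R.from_quat(o["tool_rot"]).as_matrix(); print(M)
p=eyes.camera_params("wrist"); Rm=R.from_rotvec(p["rvec"]).as_matrix(); c=-Rm.T@p["tvec"]
print("cam in tool",M.T@(c-o["position"]),"cam axes in tool (cols)\n",M.T@Rm.T)
E
```

```text
top star [(np.int32(52), array([219.57692308, 178.28846154])), (np.int32(55), array([223.6       , 188.72727273]))]
scene star [(np.int32(16), array([256.4375, 209.6875])), (np.int32(12), array([248.08333333, 215.75      ])), (np.int32(3), array([239.33333333, 220.66666667])), (np.int32(5), array([257.2, 220.6]))]
[(np.int32(2), array([371.5, 177. ])), (np.int32(2), array([372.5, 193. ]))]
[[ 0.59005022 -0.17483671]
 [ 0.55379954 -0.17688766]]
[[-9.23825120e-01 -3.63928543e-04  3.82814595e-01]
 [-3.82814662e-01  1.62541380e-03 -9.23823735e-01]
 [-2.86026301e-04 -9.99998613e-01 -1.64091528e-03]]
cam in tool [-0.08066348 -0.13822317  0.00025263] cam axes in tool (cols)
 [[-9.35805592e-04  9.54769488e-01  2.97345506e-01]
 [ 5.20314177e-04 -2.97345131e-01  9.54769921e-01]
 [ 9.99999427e-01  1.04819211e-03 -2.18522863e-04]]
```

The close crop confirms it: a blue body with a silvery top and a black star at top (219.6,178.3), which is about (0.584,0.171). The three brass pins show on the nozzle at about top (372,177), (387,184) and (373,193). I'm moving over the collar now.

>>> {"name": "play_rows", "arguments": {
  "series": [
    [1, -0.25, 0.01, -0.23, 0, 0, 0],
    [1, -0.25, 0.01, -0.23, 0, 0, 0],
    [1, -0.25, 0.01, -0.23, 0, 0, 0],
    [1, -0.25, 0.01, -0.23, 0, 0, 0],
    [1, -0.25, 0.01, -0.23, 0, 0, 0],
    [1, -0.25, 0.01, -0.23, 0, 0, 0],
    [1, -0.25, 0.01, -0.23, 0, 0, 0],
    [1, -0.25, 0.01, -0.23, 0, 0, 0],
    [1, -0.25, 0.01, -0.23, 0, 0, 0],
    [1, -0.25, 0.01, -0.23, 0, 0, 0],
    [1, -0.25, 0.01, -0.23, 0, 0, 0],
    [1, -0.25, 0.01, -0.23, 0, 0, 0]
  ],
  "grip_force": 20
}}

```text
time: 1.15
position: [0.4111, -0.2059, 0.2355]
tool_rot: [-0.138, 0.694, -0.693, 0.138]
ft_force: [0.3, -0.9, 0.7]
grip_width: 0.0869
```

>>> {"name": "play_rows", "arguments": {
  "series": [
    [1, -0.25, 0.03, -0.23, 0, 0, 0],
    [1, -0.25, 0.03, -0.23, 0, 0, 0],
    [1, -0.25, 0.03, -0.23, 0, 0, 0],
    [1, -0.25, 0.03, -0.23, 0, 0, 0],
    [1, -0.25, 0.03, -0.23, 0, 0, 0],
    [1, -0.25, 0.03, -0.23, 0, 0, 0],
    [1, -0.25, 0.03, -0.23, 0, 0, 0],
    [1, -0.25, 0.03, -0.23, 0, 0, 0],
    [1, -0.25, 0.03, -0.23, 0, 0, 0],
    [1, -0.25, 0.03, -0.23, 0, 0, 0],
    [1, -0.25, 0.03, -0.23, 0, 0, 0],
    [1, -0.25, 0.03, -0.23, 0, 0, 0]
  ]
}}

```text
time: 2.15
position: [0.5825, 0.164, 0.1991]
tool_rot: [0.138, -0.693, 0.693, -0.138]
ft_force: [0.0, -0.5, -0.5]
grip_width: 0.087
```

>>> {"name": "play_rows", "arguments": {
  "series": [
    [1, 0, 0, 0, 0, -0.039, 0],
    [1, 0, 0, 0, 0, -0.039, 0],
    [1, 0, 0, 0, 0, -0.039, 0],
    [1, 0, 0, 0, 0, -0.039, 0],
    [1, 0, 0, 0, 0, -0.039, 0],
    [1, 0, 0, 0, 0, -0.039, 0],
    [1, 0, 0, 0, 0, -0.039, 0],
    [1, 0, 0, 0, 0, -0.039, 0],
    [1, 0, 0, 0, 0, -0.039, 0],
    [1, 0, 0, 0, 0, -0.039, 0],
    [1, 0, 0, 0, 0, -0.039, 0],
    [1, 0, 0, 0, 0, -0.039, 0]
  ]
}}

```text
time: 3.15
position: [0.582, 0.1622, 0.1992]
tool_rot: [0.569, -0.42, 0.42, -0.569]
ft_force: [-0.6, -1.4, 0.3]
grip_width: 0.0867
```

```bash
python3 - <<'E'
from h import *
o=robot.get_obs(); p=eyes.camera_params("wrist"); im=eyes.camera("wrist")[:,:,::-1]; cv2.imwrite("pics/w1.png",im)
M=R.from_quat(o["tool_rot"]).as_matrix(); print(o["position"],o["q"],M,np.degrees(np.arctan2(M[1,2],M[0,2])))
print(proj(p,[.584,.171,.04]))
E
```

```text
[0.5820169  0.16222706 0.19920093] [ 8.70651995e-02  5.57102022e-01  1.53362404e+00  1.29758101e-05
  1.05166877e+00 -2.11241843e-01] [[ 2.93896210e-01 -8.00121073e-04  9.55837004e-01]
 [-9.55837322e-01 -5.85301447e-05  2.93896259e-01]
 [-1.79207312e-04 -9.99999678e-01 -7.81987371e-04]] 17.091369435199695
[262.08898277 173.33299949]
```

View pics/w1.png

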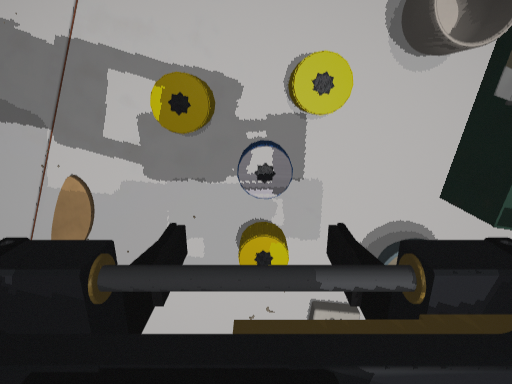

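The wrist image shows the collar at (265,172), about 3 px from the predicted pixel. The yellow ones are at (182,102), (322,83) and (263,250), all clear of the finger paths at left and right. Next I'll measure precisely.

```bash
cat >> h.py <<'E'
def star(im,near,r=22,th=170):
    x0,y0=int(near[0])-r,int(near[1])-r
    c=im[y0:y0+2*r,x0:x0+2*r].astype(int); m=(c.sum(2)<th).astype(np.uint8)
    n,l,st,ce=cv2.connectedComponentsWithStats(m)
    b=min(range(1,n),key=lambda i:np.hypot(*(ce[i]-r)) if st[i,4]>20 else 99)
    return ce[b]+[x0,y0],st[b]
E
python3 - <<'E'
from h import *
im=cv2.imread("pics/w1.png"); o=robot.get_obs(); p=eyes.camera_params("wrist"); M=R.from_quat(o["tool_rot"]).as_matrix()
c,st=star(im,(265,171)); print(c,st)
X=onz(p,c,.04); print(X, "tool:",M.T@(X-o["position"]))
pt=eyes.camera_params("top");ps=eyes.camera_params("scene")
A=[];b=[]
for q,uv in((pt,(219.58,178.29)),(ps,(248.08,215.75))):
    cc,d=ray(q,uv); d/=np.linalg.norm(d); Q=np.eye(3)-np.outer(d,d); A.append(Q); b.append(Q@cc)
print("top plane",onz(pt,(219.58,178.29),.04),"scene plane",onz(ps,(248.08,215.75),.04),"tri",np.linalg.solve(sum(A),sum(b)))
cv2.imwrite("pics/w1c.png",cv2.resize(im[120:220,215:315],None,fx=5,fy=5,interpolation=cv2.INTER_CUBIC))
E
```

```text
[264.44785276 174.71165644] [ 12  17  20  17 163]
[0.58671212 0.17026621 0.04      ] tool: [-0.00628027  0.15917605  0.0071145 ]
top plane [0.58609369 0.17248029 0.04      ] scene plane [0.58648479 0.1756125  0.04      ] tri [0.58699618 0.17303383 0.0380621 ]
```

View pics/w1c.png

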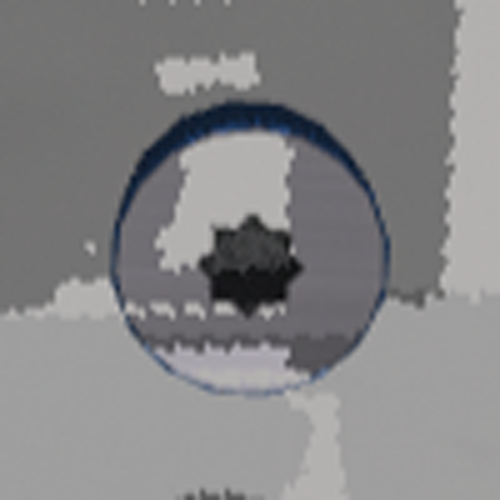

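>>> {"name": "play_rows", "arguments": {
  "series": [
    [1, -0.04, 0.15, 0.04, 0, 0, 0],
    [1, -0.04, 0.25, 0.04, 0, 0, 0],
    [1, 0, 0.25, 0, 0, 0, 0],
    [1, 0, 0, 0, 0, 0, 0],
    [1, 0, 0, 0, 0, 0, 0]
  ]
}}

```text
time: 3.62
position: [0.5864, 0.1721, 0.1332]
tool_rot: [0.568, -0.423, 0.421, -0.566]
ft_force: [-0.1, 0.1, 0.3]
grip_width: 0.0875
```

```bash
python3 - <<'E'
from h import *
o=robot.get_obs(); p=eyes.camera_params("wrist"); im=eyes.camera("wrist")[:,:,::-1]; cv2.imwrite("pics/w2.png",im)
M=R.from_quat(o["tool_rot"]).as_matrix(); print(o["position"])
E=proj(p,o["position"]+M@[0,o["position"][2]-.04,0]); print("axis px",E)
cv2.imwrite("pics/w2c.png",cv2.resize(im[130:250,195:315],None,fx=5,fy=5,interpolation=cv2.INTER_CUBIC))
E
```

```text
[0.58639046 0.17208413 0.13323136]
axis px [258.00155722 201.18860683]
```

View pics/w2c.png

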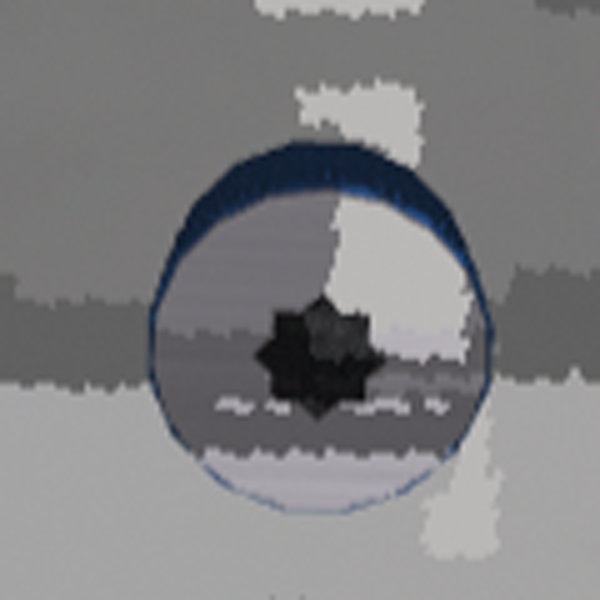

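The star is at wrist (259,201) and the jaw axis projects to (258,201.2), so they agree within about 0.8 mm. Descending and closing with 20 N.

>>> {"name": "play_rows", "arguments": {
  "series": [
    [1, 0, 0.2, 0, 0, 0, 0],
    [1, 0, 0.25, 0, 0, 0, 0],
    [1, 0, 0.25, 0, 0, 0, 0],
    [1, 0, 0.2, 0, 0, 0, 0],
    [1, 0, 0.1, 0, 0, 0, 0],
    [1, 0, 0, 0, 0, 0, 0],
    [1, 0, 0, 0, 0, 0, 0],
    [0.68, 0, 0, 0, 0, 0, 0],
    [0.68, 0, 0, 0, 0, 0, 0],
    [0.68, 0, 0, 0, 0, 0, 0]
  ],
  "grip_force": 20
}}

```text
time: 4.5
position: [0.5886, 0.1723, 0.0361]
tool_rot: [-0.567, 0.421, -0.423, 0.568]
ft_force: [-0.5, 0.9, 0.8]
grip_width: 0.0744
```

>>> {"name": "play_rows", "arguments": {
  "series": [
    [0, 0, 0, 0, 0, 0, 0],
    [0, 0, 0, 0, 0, 0, 0],
    [0, 0, 0, 0, 0, 0, 0],
    [0, 0, 0, 0, 0, 0, 0],
    [0, 0, 0, 0, 0, 0, 0],
    [0, 0, 0, 0, 0, 0, 0]
  ]
}}

```text
time: 5.0
position: [0.5878, 0.1723, 0.035]
tool_rot: [-0.567, 0.422, -0.422, 0.568]
ft_force: [-0.6, 0.7, 4.7]
grip_width: 0.0578
```

```bash
python3 - <<'E'
from h import *
for i in range(3):
    o=robot.get_obs(); print(o["time"],o["position"],o["tool_rot"],o["ft_force"],o["grip_width"])
    p=eyes.camera_params("wrist"); im=eyes.camera("wrist")[:,:,::-1]
cv2.imwrite("pics/w3.png",im)
E
```

```text
5.0 [0.58780995 0.17225219 0.03499497] [-0.56732411  0.4217884  -0.42200873  0.56757954] [-0.61674481  0.65055802  4.71179073] 0.05780864567708531
5.05 [0.58780858 0.17228024 0.03501444] [-0.56734214  0.42175053 -0.42199585  0.56759924] [-1.07803127 -0.45983369  5.50373629] 0.05815200675939551
5.1 [0.58782802 0.17227773 0.03500676] [-0.56734901  0.4217387  -0.42198855  0.56760659] [-1.03746725  0.2648889   4.12606196] 0.05751457731420117
```

View pics/w3.png

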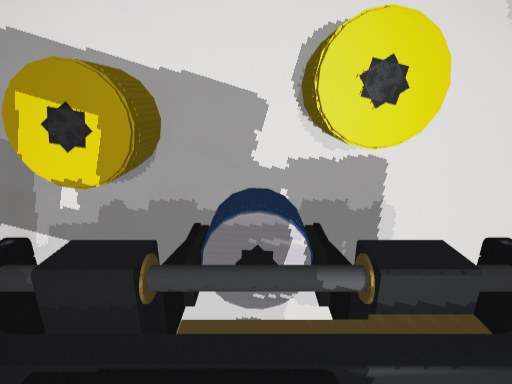

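Gripped at 57.8 mm, which matches the collar's 58 mm. Lifting.

>>> {"name": "play_rows", "arguments": {
  "series": [
    [0, 0, -0.1, 0, 0, 0, 0],
    [0, 0, -0.2, 0, 0, 0, 0],
    [0, 0, -0.25, 0, 0, 0, 0],
    [0, 0, -0.25, 0, 0, 0, 0],
    [0, 0, -0.25, 0, 0, 0, 0],
    [0, 0, -0.25, 0, 0, 0, 0],
    [0, 0, -0.1, 0, 0, 0, 0],
    [0, 0, 0, 0, 0, 0, 0],
    [0, 0, 0, 0, 0, 0, 0]
  ]
}}

```text
time: 5.9
position: [0.5873, 0.1722, 0.1743]
tool_rot: [0.568, -0.422, 0.422, -0.567]
ft_force: [0.1, -0.1, -1.8]
grip_width: 0.0578
```

```bash
python3 - <<'E'
from h import *
o=robot.get_obs(); print(o["time"],o["position"],o["tool_rot"],o["ft_force"],o["grip_width"],o["q"])
p=eyes.camera_params("wrist"); im=eyes.camera("wrist")[:,:,::-1]
M=R.from_quat(o["tool_rot"]).as_matrix(); print(M, np.degrees(np.arctan2(M[1,2],M[0,2])))
cv2.imwrite("pics/w4.png",im)
s=eyes.camera("scene")[:,:,::-1]; cv2.imwrite("pics/s4.png",s)
pos=o["position"]; print(proj(eyes.camera_params("scene"),pos))
d=np.array([.5716,-.186,pos[2]])-pos; print("approx to extruder in tool",M.T@d)
E
```

```text
5.9 [0.5872936  0.17219141 0.17433542] [ 0.56753636 -0.42187136  0.42180647 -0.56745602] [ 0.06587236 -0.09112027 -1.84354466] 0.05775265572305718 [ 1.02834821e-01  5.98362986e-01  1.53429821e+00 -2.56760065e-05
  1.00907589e+00 -1.89506105e-01]
[[ 2.88207715e-01 -1.41432368e-04  9.57567905e-01]
 [-9.57567916e-01 -3.64416983e-05  2.88207712e-01]
 [-5.86649841e-06 -9.99999989e-01 -1.45933876e-04]] 16.750684941819248
[247.8268074  172.33324232]
approx to extruder in tool [ 3.38469584e-01  1.52726863e-05 -1.18261215e-01]
```

View pics/w4.png

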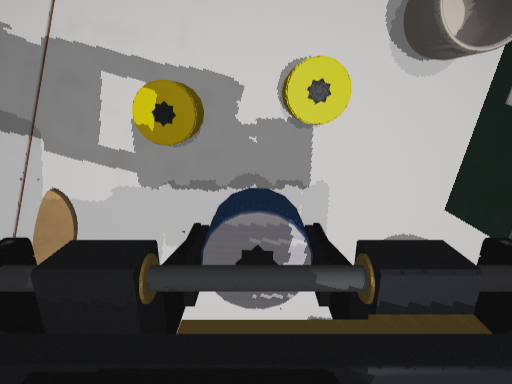

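View pics/s4.png

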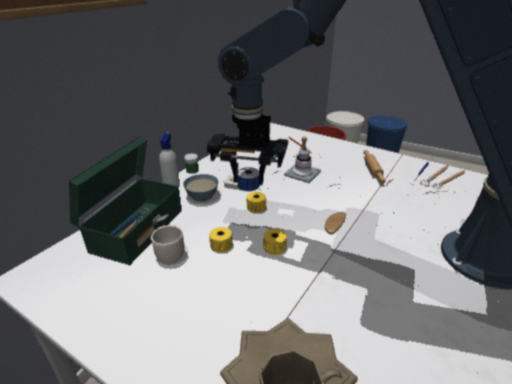

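The collar is held: in the scene it sits in the jaws at about (248,180) and hangs free of the table. Now I'm carrying it just past the extruder so the wrist camera can see the nozzle.

>>> {"name": "play_rows", "arguments": {
  "series": [
    [0, 0.1, 0, -0.03, 0, 0, 0],
    [0, 0.2, 0, -0.06, 0, 0, 0],
    [0, 0.35, 0, -0.1, 0, 0, 0],
    [0, 0.37, 0, -0.1, 0, 0, 0],
    [0, 0.37, 0, -0.1, 0, 0, 0],
    [0, 0.37, 0, -0.1, 0, 0, 0],
    [0, 0.37, 0, -0.1, 0, 0, 0],
    [0, 0.37, 0, -0.1, 0, 0, 0],
    [0, 0.37, 0, -0.1, 0, 0, 0],
    [0, 0.37, 0, -0.1, 0, 0, 0],
    [0, 0.37, 0, -0.1, 0, 0, 0],
    [0, 0.25, 0, -0.1, 0, 0, 0]
  ]
}}

```text
time: 7.0
position: [0.5939, -0.2332, 0.173]
tool_rot: [0.567, -0.423, 0.422, -0.567]
ft_force: [1.1, 0.5, -0.6]
grip_width: 0.0579
```

>>> {"name": "play_rows", "arguments": {
  "series": [
    [0, 0.2, 0, -0.09, 0, 0, 0],
    [0, 0.1, 0, -0.05, 0, 0, 0],
    [0, 0, 0, 0, 0, 0, 0],
    [0, 0, 0, 0, 0, 0, 0],
    [0, 0, 0, 0, 0, 0, 0]
  ]
}}

```text
time: 7.42
position: [0.5892, -0.2599, 0.1738]
tool_rot: [-0.567, 0.422, -0.421, 0.568]
ft_force: [-0.5, 0.4, -1.7]
grip_width: 0.0577
```

```bash
python3 - <<'E'
from h import *
o=robot.get_obs(); p=eyes.camera_params("wrist"); im=eyes.camera("wrist")[:,:,::-1]
print(o["time"],o["position"],o["tool_rot"],o["ft_force"],o["grip_width"],o["q"])
cv2.imwrite("pics/w5.png",im); print(proj(p,[.5716,-.186,.095]))
E
```

```text
7.4167 [ 0.58922679 -0.25991752  0.17384145] [-0.56746993  0.42247125 -0.42077947  0.5678385 ] [-0.52503776  0.42446776 -1.7225728 ] 0.05768132050933173 [-5.88947926e-01  6.38124066e-01  1.44753636e+00  7.34253006e-04
  1.05829591e+00 -8.82414750e-01]
[264.68571342 108.4721676 ]
```

View pics/w5.png

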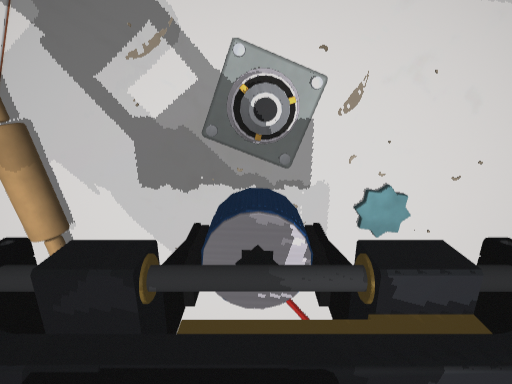

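```bash
python3 - <<'E'
from h import *
im=cv2.imread("pics/w5.png")
cv2.imwrite("pics/w5c.png",cv2.resize(im[60:160,210:320],None,fx=6,fy=6,interpolation=cv2.INTER_CUBIC))
o=robot.get_obs(); p=eyes.camera_params("wrist"); M=R.from_quat(o["tool_rot"]).as_matrix()
c=im[60:160,210:320].astype(int); m=((c[:,:,2]-c[:,:,0])>60).astype(np.uint8)
n,l,st,ce=cv2.connectedComponentsWithStats(m); P=[]
for i in range(1,n):
    if st[i,4]>5:
        uv=ce[i]+[210,60]; X=onz(p,uv,.0755); print(st[i],uv,X); P.append(X[:2])
P=np.array(P[:3])
A=2*np.array([P[1]-P[0],P[2]-P[0]]); ax=np.linalg.solve(A,[P[1]@P[1]-P[0]@P[0],P[2]@P[2]-P[0]@P[0]])
print("pins axis",ax,np.linalg.norm(P-ax,axis=1),np.degrees(np.arctan2(*(P-ax).T[::-1])))
for z in (.095,): print("hole",onz(p,(265,109),z))
E
```

```text
[29 24  9 10 53] [243.28301887  87.9245283 ] [ 0.552179   -0.17638602  0.0755    ]
[79 36  7  9 45] [291.97777778  99.8       ] [ 0.59085615 -0.17375797  0.0755    ]
[45 74  6  7 32] [257.5625  136.96875] [ 0.57358997 -0.2089457   0.0755    ]
pins axis [ 0.57229267 -0.18647912] [0.02250401 0.02250401 0.02250401] [153.35236627  34.42199296 -86.69518927]
hole [ 0.57216831 -0.18608204  0.095     ]
```

View pics/w5c.png

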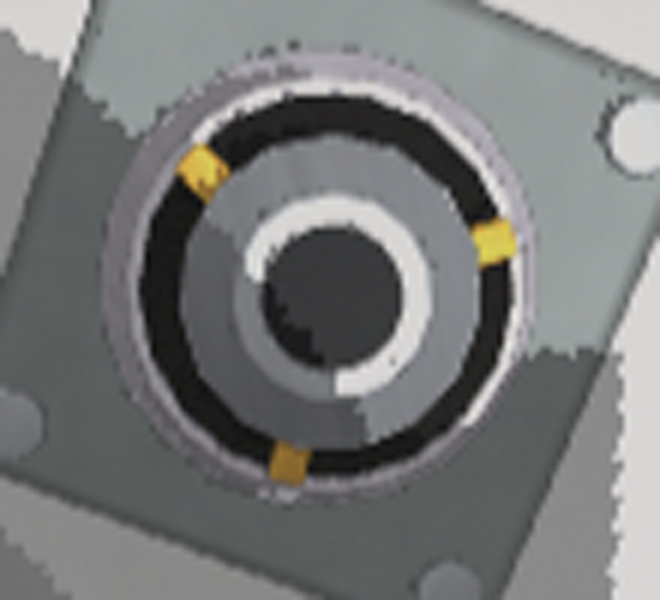

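Pin radius is 22.5 mm and the spacing is 120°, both matching the description, and the nozzle hole agrees with the axis within 0.5 mm. The extruder axis is at about (0.5723,-0.1864). Next I'll check where the collar sits in the hand.

```bash
python3 - <<'E'
from h import *
im=cv2.imread("pics/w5.png")
o=robot.get_obs(); p=eyes.camera_params("wrist"); M=R.from_quat(o["tool_rot"]).as_matrix()
def T(x): return proj(p,o["position"]+M@np.array(x))
print("star pred",T([0,-.005,0]))
a=np.linspace(0,2*np.pi,73)
big=cv2.resize(im[170:330,180:340],None,fx=4,fy=4,interpolation=cv2.INTER_CUBIC)
for y,col in((-.005,(0,0,255)),(.035,(0,255,0))):
  for t in a:
    u=(T([.029*np.cos(t),y,.029*np.sin(t)])-[180,170]+.5)*4
    cv2.circle(big,tuple(int(v) for v in u),2,col,-1)
cv2.imwrite("pics/w5d.png",big[:600])
d=np.array([.5723,-.1864,o["position"][2]])-o["position"]; print("to axis, tool",M.T@d, "tilt",M[:,1])
E
```

```text
star pred [258.8938399  263.89940702]
to axis, tool [-0.07506498  0.00012637  0.00477196] tilt [-0.00124032  0.00143473 -0.9999982 ]
```

View pics/w5d.png

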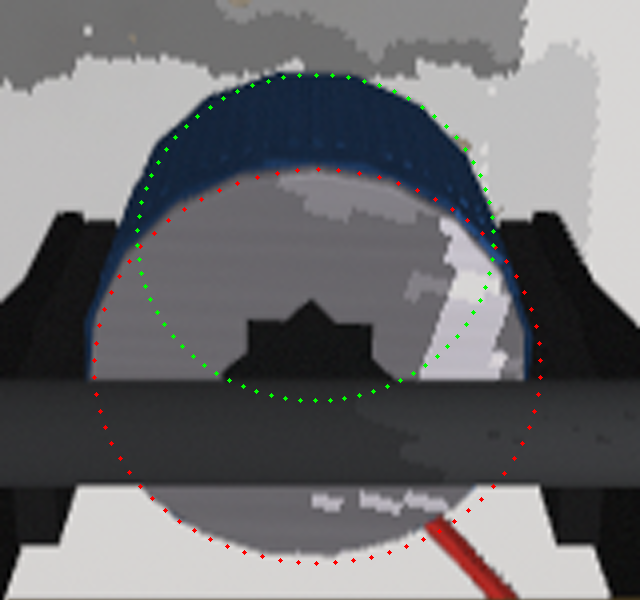

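The in-hand image shows the collar centred within about 1 mm of the TCP, a little to −z and −x. I'll correct for that and move above the nozzle.

>>> {"name": "play_rows", "arguments": {
  "series": [
    [0, -0.1, 0, 0.01, 0, 0, 0],
    [0, -0.2, 0, 0.01, 0, 0, 0],
    [0, -0.2, 0, 0.02, 0, 0, 0],
    [0, -0.15, 0, 0.01, 0, 0, 0],
    [0, -0.1, 0, 0.006, 0, 0, 0],
    [0, 0, 0, 0, 0, 0, 0],
    [0, 0, 0.15, 0, 0, 0, 0],
    [0, 0, 0.15, 0, 0, 0, 0],
    [0, 0, 0.07, 0, 0, 0, 0],
    [0, 0, 0, 0, 0, 0, 0],
    [0, 0, 0, 0, 0, 0, 0],
    [0, 0, 0, 0, 0, 0, 0]
  ]
}}

```text
time: 8.47
position: [0.5741, -0.1887, 0.1381]
tool_rot: [-0.567, 0.421, -0.422, 0.567]
ft_force: [0.3, -0.2, -1.7]
grip_width: 0.058
```

```bash
cat > st.py <<'E'
from h import *
o=robot.get_obs(); M=R.from_quat(o["tool_rot"]).as_matrix()
np.set_printoptions(precision=4,suppress=True)
print(o["time"],o["position"],"F",o["ft_force"],"M",o["moment"],o["grip_width"],"q6",o["q"][5],"th",np.degrees(np.arctan2(M[1,2],M[0,2])),"y",M[:,1])
print("to axis tool",M.T@(np.array([.5723,-.1864,o["position"][2]])-o["position"]))
E
python3 st.py; python3 - <<'E'
from h import *
s=eyes.camera("scene")[:,:,::-1]
cv2.imwrite("pics/s6.png",cv2.resize(s[90:210,230:380],None,fx=5,fy=5,interpolation=cv2.INTER_CUBIC))
E
```

```text
8.4667 [ 0.5741 -0.1887  0.1381] F [ 0.2958 -0.2378 -1.6514] M [ 0.0152 -0.1652  0.0429] 0.0580132809050762 q6 -0.7943127112206076 th 16.729514636245057 y [ 0.0012 -0.0007 -1.    ]
to axis tool [-0.0027 -0.     -0.001 ]
```

View pics/s6.png

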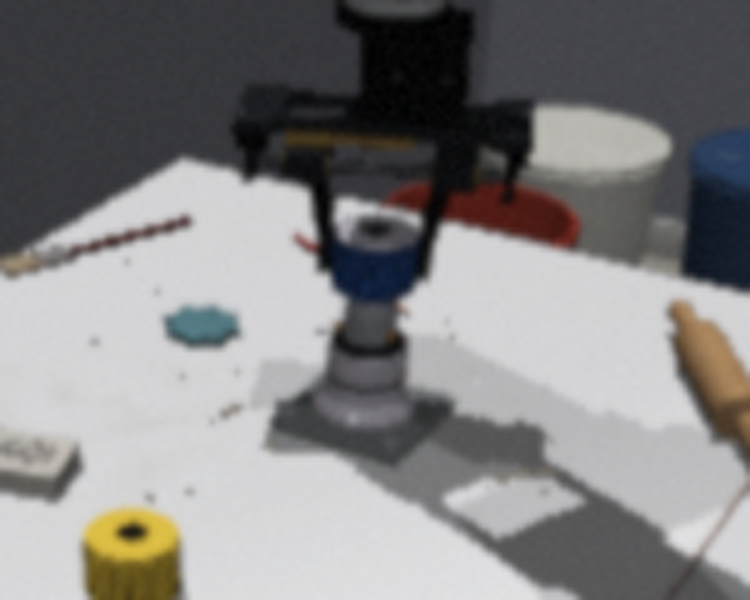

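The scene shows the collar upright just above the nozzle tip, with about 2 mm of x error left. I'll correct it and descend gradually.

>>> {"name": "play_rows", "arguments": {
  "series": [
    [0, -0.021, 0, 0, 0, 0, 0],
    [0, 0, 0, 0, 0, 0, 0],
    [0, 0, 0.03, 0, 0, 0, 0],
    [0, 0, 0.03, 0, 0, 0, 0],
    [0, 0, 0.03, 0, 0, 0, 0],
    [0, 0, 0.03, 0, 0, 0, 0],
    [0, 0, 0.03, 0, 0, 0, 0],
    [0, 0, 0, 0, 0, 0, 0],
    [0, 0, 0, 0, 0, 0, 0]
  ]
}}

```text
time: 9.27
position: [0.5727, -0.186, 0.1221]
tool_rot: [0.568, -0.422, 0.422, -0.567]
ft_force: [0.7, -0.4, -1.0]
grip_width: 0.058
```

```bash
python3 st.py
```

```text
9.2667 [ 0.5727 -0.186   0.1221] F [ 0.6815 -0.4204 -0.9597] M [ 0.0271 -0.1642  0.0021] 0.057994019748954226 q6 -0.7917528276872831 th 16.744842389747753 y [-0.0007  0.0004 -1.    ]
to axis tool [ 0.0002  0.     -0.0005]
```

>>> {"name": "play_rows", "arguments": {
  "series": [
    [0, 0, 0.02, 0, 0, 0, 0],
    [0, 0, 0.02, 0, 0, 0, 0],
    [0, 0, 0.02, 0, 0, 0, 0],
    [0, 0, 0.02, 0, 0, 0, 0],
    [0, 0, 0.01, 0, 0, 0, 0],
    [0, 0, 0.01, 0, 0, 0, 0],
    [0, 0, 0, 0, 0, 0, 0],
    [0, 0, 0, 0, 0, 0, 0]
  ]
}}

```text
time: 9.93
position: [0.5729, -0.1861, 0.1125]
tool_rot: [-0.567, 0.422, -0.422, 0.567]
ft_force: [-0.1, -0.1, -1.6]
grip_width: 0.058
```

```bash
python3 st.py
```

```text
9.9333 [ 0.5729 -0.1861  0.1125] F [-0.1139 -0.0909 -1.6445] M [ 0.008  -0.1133  0.0021] 0.05803236980428977 q6 -0.7917869575177005 th 16.745044858048193 y [-0.0001  0.0001 -1.    ]
to axis tool [ 0.0001  0.     -0.0006]
```

>>> {"name": "play_rows", "arguments": {
  "series": [
    [0, 0, 0.01, 0, 0, 0, 0],
    [0, 0, 0.01, 0, 0, 0, 0],
    [0, 0, 0, 0, 0, 0, 0],
    [0, 0, 0, 0, 0, 0, 0]
  ]
}}

```text
time: 10.27
position: [0.5731, -0.1862, 0.1115]
tool_rot: [-0.567, 0.422, -0.422, 0.568]
ft_force: [-1.6, 0.5, 5.2]
grip_width: 0.0579
```

```bash
python3 st.py
```

```text
10.2667 [ 0.5731 -0.1862  0.1115] F [-1.5578  0.4667  5.1837] M [0.0919 0.1992 0.0374] 0.05790146629366313 q6 -0.7917904402745911 th 16.75314196760639 y [ 0.0007 -0.0005 -1.    ]
to axis tool [-0.0001 -0.     -0.0008]
```

Contact as predicted: TCP z is 0.1115 m with about 7 N of press, so the collar is on the pins. Now turning in small bursts, with ay positive because that side has the joint range.

>>> {"name": "play_rows", "arguments": {
  "series": [
    [0, 0, 0, 0, 0, 0.015, 0],
    [0, 0, 0, 0, 0, 0.015, 0],
    [0, 0, 0, 0, 0, 0.015, 0],
    [0, 0, 0, 0, 0, 0.015, 0],
    [0, 0, 0, 0, 0, 0, 0]
  ]
}}

```text
time: 10.68
position: [0.5737, -0.1866, 0.1115]
tool_rot: [-0.525, 0.473, -0.474, 0.525]
ft_force: [0.6, -0.1, 5.1]
grip_width: 0.0576
```

```bash
python3 st.py
```

```text
10.6833 [ 0.5737 -0.1866  0.1115] F [ 0.6131 -0.0899  5.1399] M [ 0.0224 -0.0626 -0.0591] 0.057644964299100626 q6 -0.6024180395128365 th 5.898826938443377 y [ 0.0022 -0.0012 -1.    ]
to axis tool [-0.0003 -0.     -0.0014]
```

>>> {"name": "play_rows", "arguments": {
  "series": [
    [0, 0, 0, 0, 0, 0.015, 0],
    [0, 0, 0, 0, 0, 0.015, 0],
    [0, 0, 0, 0, 0, 0.015, 0],
    [0, 0, 0, 0, 0, 0.015, 0],
    [0, 0, 0, 0, 0, 0, 0]
  ]
}}

```text
time: 11.1
position: [0.5737, -0.1867, 0.1114]
tool_rot: [0.478, -0.52, 0.522, -0.479]
ft_force: [-0.1, 0.7, 6.2]
grip_width: 0.0578
```

>>> {"name": "play_rows", "arguments": {
  "series": [
    [0, 0, 0, 0, 0, 0.015, 0],
    [0, 0, 0, 0, 0, 0.015, 0],
    [0, 0, 0, 0, 0, 0.015, 0],
    [0, 0, 0, 0, 0, 0, 0]
  ]
}}

```text
time: 11.43
position: [0.5737, -0.1867, 0.1115]
tool_rot: [0.44, -0.552, 0.554, -0.441]
ft_force: [0.6, -0.6, 6.0]
grip_width: 0.058
```

```bash
python3 st.py
```

```text
11.4333 [ 0.5737 -0.1867  0.1115] F [ 0.6122 -0.5949  6.0172] M [-0.0508 -0.0013 -0.0809] 0.057957221108000084 q6 -0.27310271387186247 th -12.972056783384682 y [ 0.0022 -0.0013 -1.    ]
to axis tool [ 0.0001 -0.     -0.0014]
```

>>> {"name": "play_rows", "arguments": {
  "series": [
    [0, 0, 0, 0, 0, 0.015, 0],
    [0, 0, 0, 0, 0, 0.015, 0],
    [0, 0, 0, 0, 0, 0.015, 0],
    [0, 0, 0, 0, 0, 0, 0]
  ]
}}

```text
time: 11.77
position: [0.5737, -0.1867, 0.1114]
tool_rot: [0.4, -0.582, 0.584, -0.401]
ft_force: [0.1, 0.3, 5.9]
grip_width: 0.0577
```

>>> {"name": "play_rows", "arguments": {
  "series": [
    [0, 0, 0, 0, 0, 0.015, 0],
    [0, 0, 0, 0, 0, 0.015, 0],
    [0, 0, 0, 0, 0, 0.015, 0],
    [0, 0, 0, 0, 0, 0, 0]
  ]
}}

```text
time: 12.1
position: [0.5737, -0.1867, 0.1115]
tool_rot: [0.358, -0.609, 0.611, -0.358]
ft_force: [0.7, -0.9, 5.8]
grip_width: 0.0579
```

```bash
python3 st.py
```

```text
12.1 [ 0.5737 -0.1867  0.1115] F [ 0.7069 -0.8864  5.7867] M [-0.0507  0.0221 -0.0598] 0.057865841327579534 q6 0.009631689488521385 th -29.17101561922536 y [ 0.0021 -0.0013 -1.    ]
to axis tool [ 0.0004 -0.     -0.0013]
```

>>> {"name": "play_rows", "arguments": {
  "series": [
    [0, 0, 0, 0, 0, 0.015, 0],
    [0, 0, 0, 0, 0, 0.015, 0],
    [0, 0, 0, 0, 0, 0.015, 0],
    [0, 0, 0, 0, 0, 0, 0]
  ]
}}

```text
time: 12.43
position: [0.5738, -0.1867, 0.1114]
tool_rot: [0.314, -0.633, 0.634, -0.315]
ft_force: [0.1, 0.5, 6.2]
grip_width: 0.0579
```

```bash
python3 st.py;  python3 - <<'E'
from h import *
s=eyes.camera("wrist")[:,:,::-1]
cv2.imwrite("pics/w7.png",s)
E
```

```text
12.4333 [ 0.5738 -0.1867  0.1114] F [0.1047 0.5151 6.2083] M [-0.0488 -0.0453 -0.0663] 0.0579237733181236 q6 0.15050554167769709 th -37.24567673406999 y [ 0.0024 -0.0013 -1.    ]
to axis tool [ 0.0007 -0.     -0.0013]
```

View pics/w7.png

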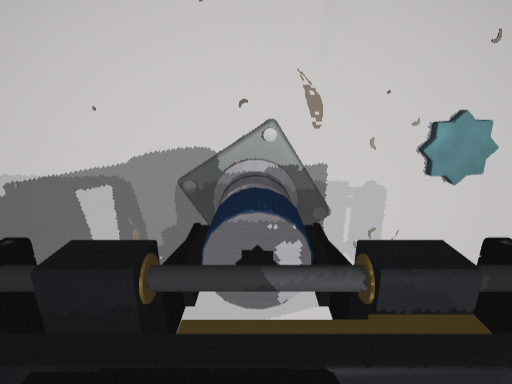

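In the wrist image the star is unchanged between the jaws at (258,250), so the collar is turning with the hand. Continuing.

>>> {"name": "play_rows", "arguments": {
  "series": [
    [0, 0, 0, 0, 0, 0.015, 0],
    [0, 0, 0, 0, 0, 0.015, 0],
    [0, 0, 0, 0, 0, 0.015, 0],
    [0, 0, 0, 0, 0, 0, 0]
  ]
}}

```text
time: 12.82
position: [0.5736, -0.1866, 0.1109]
tool_rot: [0.268, -0.653, 0.655, -0.269]
ft_force: [0.6, -0.3, 2.2]
grip_width: 0.0585
```

>>> {"name": "play_rows", "arguments": {
  "series": [
    [0, 0, 0, 0, 0, 0.015, 0],
    [0, 0, 0, 0, 0, 0.015, 0],
    [0, 0, 0, 0, 0, 0.015, 0],
    [0, 0, 0, 0, 0, 0, 0]
  ]
}}

```text
time: 13.15
position: [0.5721, -0.1857, 0.1097]
tool_rot: [-0.223, 0.672, -0.671, 0.222]
ft_force: [1.6, 0.2, -1.2]
grip_width: 0.0581
```

```bash
python3 st.py
```

```text
13.15 [ 0.5721 -0.1857  0.1097] F [ 1.5996  0.1732 -1.2119] M [ 0.0078 -0.0363 -0.0057] 0.05812485527507352 q6 0.4319725474539001 th -53.372377717537134 y [-0.0019  0.0011 -1.    ]
to axis tool [ 0.0003 -0.      0.0007]
```

It dropped: z fell from 0.1114 to 0.1097 m and the press force went to about zero. Easing it down.

>>> {"name": "play_rows", "arguments": {
  "series": [
    [0, 0, 0.015, 0, 0, 0, 0],
    [0, 0, 0.015, 0, 0, 0, 0],
    [0, 0, 0.015, 0, 0, 0, 0],
    [0, 0, 0.015, 0, 0, 0, 0],
    [0, 0, 0, 0, 0, 0, 0],
    [0, 0, 0, 0, 0, 0, 0]
  ]
}}

```text
time: 13.65
position: [0.5727, -0.1861, 0.1043]
tool_rot: [-0.222, 0.672, -0.671, 0.222]
ft_force: [0.4, 0.1, -1.2]
grip_width: 0.058
```

```bash
python3 st.py
```

```text
13.65 [ 0.5727 -0.1861  0.1043] F [ 0.4413  0.1052 -1.1951] M [-0.0272 -0.0221  0.003 ] 0.05797846166108033 q6 0.4331024170561737 th -53.435011383557914 y [-0.0004  0.0002 -1.    ]
to axis tool [0.0006 0.     0.    ]
```

Sliding freely, with the collar well below the pin tops. Pushing on to the seal in small steps.

>>> {"name": "play_rows", "arguments": {
  "series": [
    [0, 0, 0.015, 0, 0, 0, 0],
    [0, 0, 0.015, 0, 0, 0, 0],
    [0, 0, 0.015, 0, 0, 0, 0],
    [0, 0, 0.015, 0, 0, 0, 0],
    [0, 0, 0.01, 0, 0, 0, 0],
    [0, 0, 0, 0, 0, 0, 0],
    [0, 0, 0, 0, 0, 0, 0]
  ]
}}

```text
time: 14.23
position: [0.573, -0.1862, 0.0979]
tool_rot: [0.222, -0.671, 0.672, -0.222]
ft_force: [-0.6, 0.6, 4.6]
grip_width: 0.058
```

```bash
python3 st.py
```

```text
14.2333 [ 0.573  -0.1862  0.0979] F [-0.5633  0.6197  4.5673] M [0.0396 0.131  0.0182] 0.0579674293216606 q6 0.4334467814875804 th -53.45206677730795 y [ 0.0004 -0.0002 -1.    ]
to axis tool [ 0.0007 -0.     -0.0002]
```

>>> {"name": "play_rows", "arguments": {
  "series": [
    [0, 0, 0.01, 0, 0, 0, 0],
    [0, 0, 0.01, 0, 0, 0, 0],
    [0, 0, 0.01, 0, 0, 0, 0],
    [0, 0, 0, 0, 0, 0, 0],
    [0, 0, 0, 0, 0, 0, 0]
  ]
}}

```text
time: 14.65
position: [0.573, -0.1862, 0.095]
tool_rot: [0.222, -0.671, 0.672, -0.222]
ft_force: [-0.9, 0.8, 7.2]
grip_width: 0.0578
```

```bash
python3 st.py
```

```text
14.65 [ 0.573  -0.1862  0.095 ] F [-0.9284  0.8348  7.1752] M [0.1085 0.2652 0.0099] 0.057827634823355026 q6 0.4334436358975594 th -53.45404445496903 y [ 0.0004 -0.0002 -1.    ]
to axis tool [ 0.0007 -0.     -0.0002]
```

>>> {"name": "play_rows", "arguments": {
  "series": [
    [0, 0, 0.01, 0, 0, 0, 0],
    [0, 0, 0, 0, 0, 0, 0],
    [0, 0, 0, 0, 0, 0, 0],
    [0, 0, 0, 0, 0, 0, 0]
  ],
  "grip_force": 22
}}

```text
time: 14.98
position: [0.573, -0.1862, 0.095]
tool_rot: [0.222, -0.671, 0.672, -0.222]
ft_force: [-2.6, 1.1, 11.7]
grip_width: 0.0579
```

```bash
python3 st.py; python3 - <<'E'
from h import *
s=eyes.camera("scene")[:,:,::-1]
cv2.imwrite("pics/s8.png",cv2.resize(s[90:210,230:380],None,fx=5,fy=5,interpolation=cv2.INTER_CUBIC))
E
python3 st.py
```

```text
14.9833 [ 0.573  -0.1862  0.095 ] F [-2.6153  1.0772 11.7066] M [ 0.2682  0.4687 -0.0014] 0.05790536390471098 q6 0.43346761295510444 th -53.45090313092268 y [ 0.0006 -0.0004 -1.    ]
to axis tool [ 0.0007 -0.     -0.0002]
15.0333 [ 0.573  -0.1862  0.095 ] F [-2.2775  1.7189 11.6864] M [0.2498 0.5229 0.0419] 0.05740717039360752 q6 0.4334369587498448 th -53.44831668585361 y [ 0.0007 -0.0004 -1.    ]
to axis tool [ 0.0007 -0.     -0.0003]
```

View pics/s8.png

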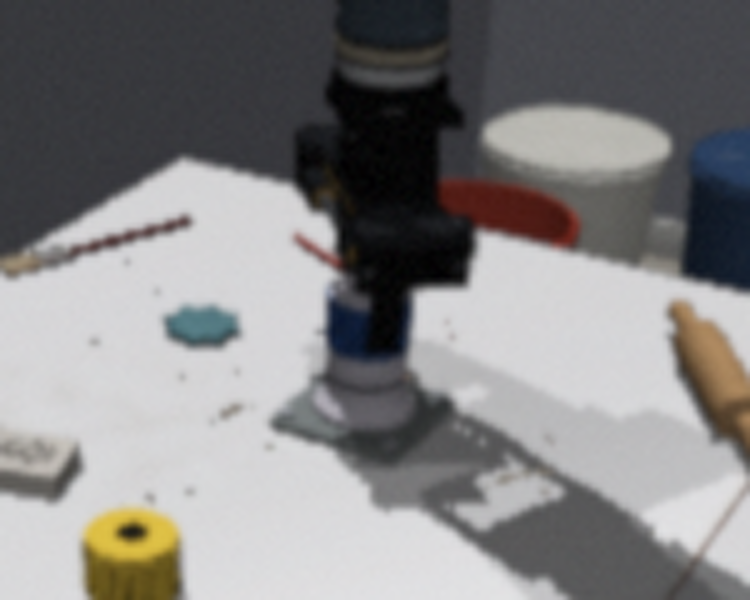

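TCP z stopped hard at 0.0950 m (60 mm rim + 35 mm grip offset). One more commanded millimetre only raised the force from 7.2 to 11.7 N. The scene shows the collar sitting on the barrel at about (369,325) in the crop with no black seal visible. Handing in while holding.

```bash
python3 -c "
from rig import ticket
print(ticket.hand_in())"; python3 st.py
```

```text
the job is handed in; nothing more can be done
None
the job is handed in; nothing more can be done
```

The blue collar is home on the extruder nozzle, and I handed the job in while still pressing it down. The hand-in reports no verdict.

- **What I did:** I gripped the collar at 20 N, set it over the nozzle and found the pins at the expected height. I turned it with about 7 N of press, and it dropped over the pins after roughly 65–70°. I then pushed it through the seal and raised the grip to 22 N for the final hold.
- **Final checks:**
  - The tool stopped at z = 0.0950 m, the height that puts the collar's underside at the rim's 60 mm.
  - One more commanded millimetre only raised the push from 7.2 to 11.7 N, which is a hard stop.
  - The tool was about 0.7 mm off the nozzle axis and less than 0.001 rad from vertical.
  - The scene image shows the collar sitting flush on the barrel.
- **Not measured:** The seal's travel and the collar's own position are inferred from tool height and force. I didn't measure the mould, rib or pot again at the end, but the arm never went near them. It took about 15 s of the 61 s.
- **Disagreements:** Camera and tool estimates of where the collar sat in the hand differed by about 1 mm, which I corrected for. The tool drifted up to about 1.4 mm off axis while turning and recentred when the collar dropped.

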